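# Clear the spray can, gauge the next sleeve, sort it

### The arm

A 6-joint arm with a two-finger parallel gripper is mounted at the origin on the work surface. World frame = base frame: x ahead of the robot, y to its left, z up, the work surface at z = 0. Lengths are in m, angles in rad, forces in N, time in s.
With the tool pointing down it reaches from about 0.325 to 0.775 m from the base axis. Payload 5.5 kg.
Tool frame: the origin (TCP) lies between the finger pads; the fingertips stand 8 mm ahead of it and the grasp point (between the pads) lies 11 mm behind it (tcp_to_tips is the distance from the TCP to the fingertips, in m); z points along the fingers, y is the line along which they close (so a half turn about z gives the same grasp; the last joint's range is limited). The gripper opens to 88 mm and grips with 3 to 60 N. Pads are 20 mm wide; open, the fingers measure 115 mm over their backs; the gripper's body (75 mm by 178 mm) begins 61 mm behind the grasp point.
Start: joints at [-1.303, 0.091, 1.231, -0, 1.82, -0.057], TCP at [0.191, -0.569, 0.231] pointing down, gripper open.
Joint ranges: [-2.87, 2.87], [-0.86, 2.18], [0.17, 2.46], [-1.51, 4.65], [0.06, 2.69], [-2.65, 2.65]. Speed limits (rad/s): [2.57, 2.57, 3.01, 3.14, 3.14, 3.14].

### API

Orientations are given as a unit quaternion [w, x, y, z].
In Python, from bench import * gives the robot as it stands. Calls block until the motion is done:
- move_to(position, orientation): joint-space move of the TCP to a pose.
- move_l(position, speed=0.15, orientation=None): straight line of the TCP; orientation=None keeps the orientation; speed is the mean speed in m/s.
- movej(angles): joint-space move.
- gripper_open() and close(): open the fingers fully, or close them until they stop; the grip force is fixed at half the most.
- hold(seconds).
- inverse_kinematics(position, orientation): joint angles nearest the present ones, or None.
- state(): the state.
- get_image(name): name is "scene" or "top" or "wrist"; returns a dict with "frame" (480x640x3 uint8, blue, green, red), "depth" (480x640 float32, m along the optical axis (not along the pixel's ray), 0 where there is no reading), "camera_matrix" (3x3 intrinsics, pixels), "view" (4x4, takes a point from world to camera coordinates). Camera axes: x right, y up, looking along -z (the intrinsics and any distortion apply to the point x, -y, -z); pixel columns grow to the right and rows downward; lengths in m; the calibration is good to about 2 mm. A picture is of the moment at which its call begins.
A pose or a line that the arm cannot do raises IKError and nothing moves.
- job_done(): hands the job in; it is judged then, once.
The state is a dict: "time": time; "joint_pos": joint angles; "dq": joint speeds; "joint_torque": joint torques, N m; "ee_pos": TCP position; "ee_rot": TCP orientation; "ft_force": force on the tool from outside, world axes, zero at the start; "moment": the same for the moment, N m; "finger_gap": finger opening in m; "finger_force": force on a finger pad.
Only numpy, scipy, OpenCV 4.12 (cv2) and the standard library are available. Lean on these libraries where they do the work, as an engineer would, in place of code of your own. Each camera call takes 0.05 s, during which the arm holds its last target. There are 200 camera calls.

### The job

A blue spray can stands in the way in front of the gauge pin: first stand it upright on the round cork mat. Then take the brass sleeve from the yellow slot of the rack, slide it along the level gauge pin as far as it will go, pull it off again, and put it in the green tray if it went fully home against the block or in the red tray if it stuck part way. Leave the other sleeve in its slot, keep the can upright, and do not push the tape roll, the screwdriver or the padlock about.

Things in the scene. Friction and masses are not known exactly. Their poses are not given: they have to be found in the camera images.
- spray_can: Blue spray can with a white band and a black cap, the obstacle: body 52 mm diameter up to 100 mm height, cap 41 mm diameter, 135 mm tall overall, about 220 g. Origin at the centre of its underside, z up. It starts upright on the bench just in front of the pin's nose. Not to be confused with the grey can with a red cap.
- mat: Round cork mat, 110 mm diameter, 4 mm thick, fixed to the bench, where the can belongs. Origin at the centre of its underside.
- gauge: Fixed plug gauge. Green block: 56 mm wide (x), its face at y = 0, 40 mm thick behind it (+y), top 105 mm above the bench. Level steel pin standing out of the face along -y. Base plate 70 mm wide, 12 mm high, reaching 50 mm in front of the face. Origin on the bench below the middle of the face; z up.
- gauge_seat (a point): Where the pin's axis meets the block's face, 80 mm above the bench; same axes as the gauge. Pin: 17 mm diameter (1.5 mm play all round in a sleeve), 52 mm long along -y, last 5 mm tapering to 9 mm. A sleeve fully home has its centre 25 mm in front of this point (y = -0.025); one that sticks stops with its centre about 54 mm in front of it.
- rack_next (a point): Centre of the slot with the yellow strip on the fixed aluminium rack (170 x 70 mm, 12 mm high): the sleeve to be gauged lies here. The point is on the lying sleeve's axis, 36 mm above the bench; y along that axis, x from the yellow slot to the grey. The sleeve lies on two 8 mm bars 20 mm apart, which stay between the fingers when it is gripped across its diameter from above.
- rack_wait (a point): Centre of the other slot, marked by a grey strip, 100 mm from the yellow one, same axes: the sleeve here stays.
- sleeve_a: Brass tube, outside diameter 32 mm, bore 20 mm at both ends, 50 mm long, 160 g; origin at its centre, y along its axis, which lies level. The two sleeves look alike and start in either slot: one is clear right through, the other has a ridge hidden inside, over the middle 10 mm of its length, that the pin cannot pass.
- sleeve_b: Brass tube, outside diameter 32 mm, bore 20 mm at both ends, 50 mm long, 160 g; origin at its centre, y along its axis, which lies level. The two sleeves look alike and start in either slot: one is clear right through, the other has a ridge hidden inside, over the middle 10 mm of its length, that the pin cannot pass.
- tray_good: Green open tray for sleeves that fit, fixed: 120 (x) x 100 (y) x 40 mm high, walls and floor 4 mm. Origin at the centre of its underside.
- tray_reject: Red open tray for sleeves that stick, same size, fixed. Origin at the centre of its underside. The green and red trays may change places.
- tape_roll: Bystander: grey roll of tape lying flat, 70 mm diameter, 25 mm high.
- screwdriver: Bystander: screwdriver with a yellow handle, 120 mm long, lying flat.
- padlock: Bystander: small brass padlock lying flat, 40 x 34 x 14 mm with a shackle.

How it is judged:
On the way, in this order (a step that is already met when the one before it is completed fails the run):
1. the blue can stands upright on the cork mat, let go (horizontal distance between spray_can and mat below 0.04 m and height (world z) of spray_can below 0.012 m and angle between spray_can's own z axis and vertical below 0.1 rad and linear speed of spray_can below 0.03 m/s and contact force between the fingers and spray_can below 0.1 N), for 0.2 s.
2. the sleeve from the yellow slot has been slid along the pin to within 5 mm of the block, or of where its ridge stops it, the other sleeve still in the grey slot ((((y of sleeve_a in the frame of gauge_seat between -0.03 and -0.018 m and x of sleeve_a in the frame of gauge_seat between -0.006 and 0.006 m and z of sleeve_a in the frame of gauge_seat between -0.006 and 0.006 m and angle between the y axis of sleeve_a and the y axis of gauge_seat, either way round below 0.15 rad) and distance between sleeve_b and rack_wait below 0.015 m) or ((y of sleeve_b in the frame of gauge_seat between -0.0595 and -0.018 m and x of sleeve_b in the frame of gauge_seat between -0.006 and 0.006 m and z of sleeve_b in the frame of gauge_seat between -0.006 and 0.006 m and angle between the y axis of sleeve_b and the y axis of gauge_seat, either way round below 0.15 rad) and distance between sleeve_a and rack_wait below 0.015 m))), for 0.1 s.
At the end, for the whole second after the job is handed in: The blue can stands upright at rest on the mat (its centre within 40 mm of the mat's); the sleeve that lay in the yellow slot rests in the green tray if it went fully home on the pin, in the red tray if it stuck; the other sleeve is still in the grey slot (within 15 mm) (horizontal distance between spray_can and mat below 0.04 m and height (world z) of spray_can below 0.012 m and angle between spray_can's own z axis and vertical below 0.1 rad and linear speed of spray_can below 0.03 m/s and ((x of sleeve_a in the frame of tray_good between -0.055 and 0.055 m and y of sleeve_a in the frame of tray_good between -0.045 and 0.045 m and height (world z) of sleeve_a below 0.035 m and linear speed of sleeve_a below 0.03 m/s and distance between sleeve_b and rack_wait below 0.015 m) or (x of sleeve_b in the frame of tray_reject between -0.055 and 0.055 m and y of sleeve_b in the frame of tray_reject between -0.045 and 0.045 m and height (world z) of sleeve_b below 0.035 m and linear speed of sleeve_b below 0.03 m/s and distance between sleeve_a and rack_wait below 0.015 m))); the robot touches nothing.
It fails at once if the blue can tips over (more than about 30 degrees) (angle between spray_can's own z axis and vertical above 0.5 rad).
It fails at once if the tape roll, screwdriver or padlock is shoved more than 30 mm (distance of any of tape_roll, screwdriver, padlock from where it was at the start of the episode above 0.03 m).
It also fails if it takes over 64 s, if anything falls off the work surface, if the arm or the gripper's body presses on something with over 40 N, if the wrist force passes 120 N, or if a joint passes its speed limit or range.

## Working session

There is one attempt and no reset: what is moved stays moved. The work goes in short steps, each a Python script; the robot and the scene stay as the last script left them, time stands still between calls to the robot, and variables do not carry over. Pictures are saved under pics/ and viewed, at most 10 in all, crops included, and the job is handed in when it is done.

```bash
mkdir -p pics
cat > h.py <<'E'
from bench import *
import numpy as np, cv2
def snap(n,f):
    im=get_image(n); cv2.imwrite('pics/'+f+'.png',im['frame']); np.savez('pics/'+f+'.npz',**im); return im
def cloud(im):
    K=np.array(im['camera_matrix']);V=np.array(im['view']);d=im['depth']
    v,u=np.mgrid[:480,:640]
    P=np.stack([(u-K[0,2])/K[0,0]*d,-(v-K[1,2])/K[1,1]*d,-d,np.ones_like(d)],-1)
    W=(P@np.linalg.inv(V).T)[...,:3]; W[d==0]=np.nan
    return W
E
python3 - <<'E'
from h import *
for n in('top','scene'):
    im=snap(n,n+'1');print(im['camera_matrix'],np.linalg.inv(im['view'])[:3,3])
s=state();print(s['time'],s['ee_rot'],s['finger_gap'])
E
```

```text
[[454.57430103   0.         321.25285997]
 [  0.         454.57430103 232.51111965]
 [  0.           0.           1.        ]] [ 0.41267244 -0.00527968  0.86086785]
[[527.03865365   0.         317.99368959]
 [  0.         527.03865365 233.5972557 ]
 [  0.           0.           1.        ]] [ 1.01623637 -0.53989076  0.63016108]
0.1 [-8.68069145e-04  9.86842973e-01  1.61679261e-01 -9.86175973e-05] 0.08758760738879014
```

View pics/top1.png

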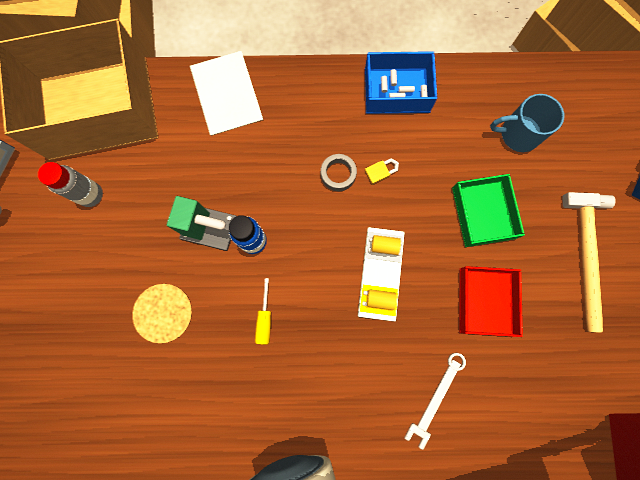

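View pics/scene1.png

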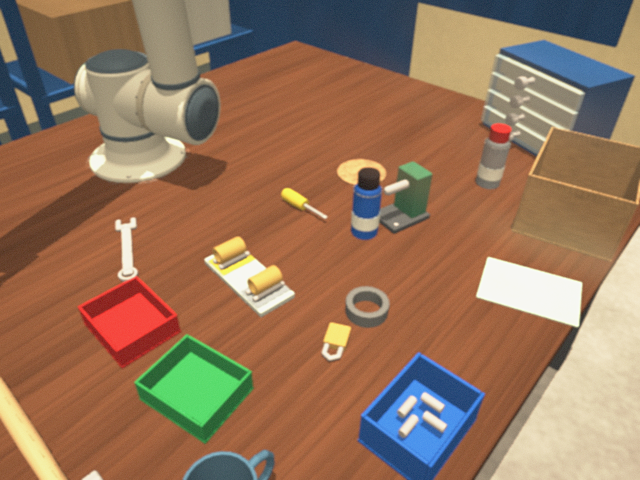

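The top view shows the can at (245,233), the gauge block at (185,215) with its pin pointing right, and the mat at (162,313). The yellow-slot sleeve is at (380,298), the grey-slot sleeve at (386,245), the green tray at (488,210) and the red tray at (491,302). I'll measure these next.

```bash
cat > m.py <<'E'
from h import *
ims={n:dict(np.load(f'pics/{n}1.npz')) for n in('top','scene')}
C={n:cloud(ims[n]) for n in ims}
W=C['top']; H=cv2.cvtColor(ims['top']['frame'],cv2.COLOR_BGR2HSV)
def box(u0,u1,v0,v1,z0,z1,W=W):
    m=np.zeros(W.shape[:2],bool);m[v0:v1,u0:u1]=1
    return m&(W[...,2]>z0)&(W[...,2]<z1)
def rect(m,name,k=(0,1)):
    P=W[m]; r=cv2.minAreaRect(P[:,:2].astype(np.float32)); print(name,m.sum(),np.round(r[0],4),np.round(r[1],4),round(r[2],2),'z',np.round(np.percentile(P[:,2],[2,50,98]),4))
rect(box(220,275,205,265,.125,.15),'cap')
rect(box(130,195,280,345,.001,.02)&(H[...,0]>12)&(H[...,0]<30)&(H[...,2]>170),'mat')
rect(box(160,215,190,245,.095,.12),'block top')
rect(box(170,245,210,260,.006,.02),'base')
p=box(190,240,205,240,.07,.1); rect(p,'pin')
rect(box(355,410,225,260,.040,.07),'grey slv');rect(box(355,410,275,325,.040,.07),'yel slv')
rect(box(345,420,220,330,.007,.018),'rack')
rect(box(450,530,170,250,.030,.05),'green');rect(box(450,530,260,345,.030,.05),'red')
S=C['scene']
# pin side view in scene
m=box(380,412,170,200,.06,.1,S); print('scene pin',np.round(S[m].mean(0),4),m.sum())
# bench
print(np.nanmedian(W[380:420,100:200,2]),np.nanmedian(S[220:240,100:150,2]))
for nm,P in(('pin top',W[p]),('yel',W[box(355,410,275,325,.044,.07)]),('grey',W[box(355,410,225,260,.044,.07)])):
    c=P.mean(0);u,s,v=np.linalg.svd(P-c);print(nm,np.round(c,4),np.round(v[0],3),'len',np.round(np.ptp((P-c)@v[0]),4),P[:,2].max())
E
python3 m.py
```

```text
cap 490 [0.5624 0.1282] [0.0408 0.0392] 44.71 z [0.129  0.1341 0.1367]
mat 2565 [0.4279 0.2963] [0.109  0.1088] 40.77 z [0.0012 0.0034 0.0063]
block top 779 [0.5942 0.2356] [0.0407 0.0562] 74.88 z [0.097  0.1042 0.107 ]
base 853 [0.5885 0.2137] [0.0949 0.0698] 75.14 z [0.0081 0.0114 0.0173]
pin 417 [0.5821 0.183 ] [0.0791 0.0534] 79.1 z [0.0727 0.0862 0.0984]
grey slv 447 [ 0.5452 -0.1208] [0.05   0.0305] 82.06 z [0.0409 0.049  0.0533]
yel slv 476 [ 0.4459 -0.1093] [0.0497 0.0306] 81.0 z [0.0411 0.0489 0.0533]
rack 2300 [ 0.496  -0.1145] [0.0702 0.1699] 81.94 z [0.0084 0.0117 0.0151]
green 771 [ 0.6117 -0.3182] [0.1202 0.1026] 8.44 z [0.0304 0.0383 0.0419]
red 761 [ 0.4414 -0.3087] [0.1014 0.1201] 85.93 z [0.0304 0.0384 0.0416]
scene pin [0.5849 0.2018 0.0835] 427
-0.00097863205891624 0.0013030973344806407
pin top [0.5833 0.1993 0.086 ] [-0.238 -0.971 -0.004] len 0.0789 0.09995880366555365
yel [ 0.446  -0.109   0.0492] [-0.161 -0.987  0.001] len 0.0497 0.05444242108438824
grey [ 0.5446 -0.1206  0.0492] [-0.139 -0.99   0.005] len 0.0497 0.05419233279278801
```

```bash
cat >> h.py <<'E'
from scipy.spatial.transform import Rotation as R
GY=np.radians(-15.1); RY=np.radians(-8.0)
def down(a):
    y=np.array([np.cos(a),np.sin(a),0]);z=np.array([0,0,-1.]);x=np.cross(y,z)
    return R.from_matrix(np.c_[x,y,z]).as_quat(scalar_first=True)
E
python3 - <<'E'
from h import *
for a in (GY,GY+np.pi):
    for p in ([.562,.128,.2],[.428,.296,.2],[.446,-.109,.2],[.583,.194,.1],[.61,-.318,.1],[.441,-.309,.1]):
        q=inverse_kinematics(p,down(a)); print(None if q is None else np.round(q,2))
q=down(GY)
if inverse_kinematics([.562,.128,.2],q) is None: q=down(GY+np.pi)
move_to([.5624,.1282,.19],q)
move_l([.5624,.1282,.077],.12); close()
s=state();print(s['time'],s['finger_gap'],s['finger_force'],s['ee_pos'],s['ft_force'])
E
```

```text
[ 0.16  0.02  1.36 -0.    1.76  0.43]
[ 0.54 -0.13  1.5  -0.    1.77  0.8 ]
[-0.31 -0.29  1.65 -0.    1.79 -0.05]
[ 0.27  0.14  1.41 -0.    1.59  0.53]
[-0.53  0.34  1.18 -0.    1.62 -0.27]
[-0.67 -0.06  1.62 -0.    1.59 -0.41]
None
[ 0.54 -0.13  1.5  -0.    1.77 -2.34]
None
[ 0.27  0.14  1.41 -0.    1.59 -2.61]
None
None
4.6333 0.05166684066206621 29.945549103431404 [0.56238693 0.12821479 0.07700384] [-0.48332656  0.07650715  0.00965749]
```

Run:
```python
from h import *
move_l([.5624,.1282,.15],.12)
move_l([.428,.296,.15],.15)
move_l([.428,.296,.081],.08)
print(state()['ft_force'])
gripper_open(); hold(.2)
move_l([.428,.296,.21],.15)
snap('scene','scene2')
move_to([.56,.16,.25],down(GY))
im=snap('wrist','w_g'); print(np.linalg.inv(im['view'])[:3,3])
move_to([.446,-.109,.2],down(RY))
im=snap('wrist','w_y'); print(np.linalg.inv(im['view'])[:3,3],state()['time'],state()['ft_force'])
a,b,c=[cv2.resize(cv2.imread(f'pics/{f}.png'),(400,300)) for f in('scene2','w_g','w_y')]
cv2.imwrite('pics/mos.png',np.vstack([np.hstack([a,b]),np.hstack([c,c*0])]))
```

```text
[ 0.75428111  0.52329685 -1.33423683]
[0.57714312 0.2247026  0.40286637]
[ 0.4556327  -0.04233639  0.35403183] 12.0083 [1.1300821  0.61717636 0.54203031]
```

View pics/mos.png

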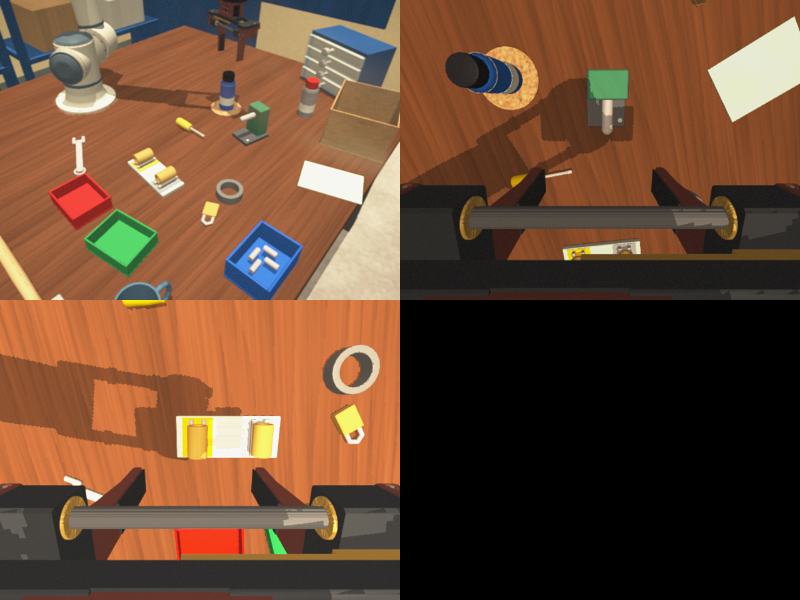

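The can stands upright on the mat. The gauge, pin and both sleeves are visible from close up, so I'll measure them in the wrist clouds.

Run:
```python
from h import *
def ld(f): im=dict(np.load(f'pics/{f}.npz')); return im,cloud(im)
gy=lambda t:np.array([-np.sin(t),np.cos(t)])
im,W=ld('w_g'); P=W[np.isfinite(W[...,2])]
def near(P,c,r,z0,z1): return P[(np.hypot(*(P[:,:2]-c).T)<r)&(P[:,2]>z0)&(P[:,2]<z1)]
def rr(P,n):
    r=cv2.minAreaRect(P[:,:2].astype(np.float32));print(n,len(P),np.round(r[0],4),np.round(r[1],4),round(r[2],2),np.round(np.percentile(P[:,2],[2,50,98]),4));return r
B=near(P,[.594,.236],.05,.097,.115);rr(B,'block')
rr(near(P,[.5885,.2137],.07,.008,.016),'base')
pin=near(P,[.580,.190],.05,.07,.092); 
f=np.array([.589,.2175]);d=(pin[:,:2]-f)@gy(GY);pin=pin[(d<-.003)];rr(pin,'pin')
top=pin[pin[:,2]>.085]
c=top.mean(0);v=np.linalg.svd(top-c)[2][0];print('pin axis',c,v,np.degrees(np.arctan2(v[0],v[1])))
d=np.einsum('ij,j',pin[:,:2]-f,gy(GY));gx=np.array([np.cos(GY),np.sin(GY)]);e=(pin[:,:2]-f)@gx
for a in np.arange(-.055,0,.01):
    m=(d>a)&(d<a+.01)
    if m.sum()>5:print(round(a,3),m.sum(),'x mid',np.round([e[m].min(),e[m].max(),np.median(e[m])],4),'top z',np.round(np.percentile(pin[m,2],97),4))
print('bench',np.nanmedian(P[(abs(P[:,2])<.01),2]))
im,W=ld('w_y'); P=W[np.isfinite(W[...,2])]
for n,c in(('yel',[.446,-.109]),('grey',[.545,-.1205])):
    q=near(P,c,.04,.043,.06);rr(q,n)
    c0=q.mean(0);v=np.linalg.svd(q-c0)[2][0];print(v)
rr(near(P,[.496,-.1145],.12,.008,.016),'rack');print('bench',np.nanmedian(P[(abs(P[:,2])<.01),2]))
```

```text
block 3167 [0.5937 0.2365] [0.0394 0.0561] 74.86 [0.102  0.1044 0.106 ]
base 1870 [0.588  0.2149] [0.0931 0.07  ] 75.13 [0.0097 0.0115 0.0138]
pin 916 [0.5818 0.1909] [0.0492 0.0165] 75.19 [0.0803 0.0865 0.0887]
pin axis [0.58208982 0.19288699 0.08700023] [-0.26060399 -0.96544304 -0.00229924] -164.8940550469852
-0.055 96 x mid [-0.0082  0.0083 -0.0006] top z 0.0886
-0.045 192 x mid [-0.0083  0.0083 -0.0004] top z 0.0885
-0.035 188 x mid [-0.0083  0.008  -0.0008] top z 0.0885
-0.025 193 x mid [-0.0083  0.0079 -0.0002] top z 0.0887
-0.015 196 x mid [-0.0084  0.0076 -0.001 ] top z 0.0885
-0.005 51 x mid [-0.0084  0.0076 -0.0003] top z 0.0884
bench -0.00038595399666363495
yel 1545 [ 0.4455 -0.1084] [0.0501 0.0282] 81.34 [0.0435 0.0496 0.0523]
[ 0.14186212  0.98988091 -0.00330605]
grey 1563 [ 0.5442 -0.1201] [0.05  0.029] 82.26 [0.0435 0.0496 0.0522]
[ 0.1473495   0.98906468 -0.0062595 ]
rack 6860 [ 0.4951 -0.1135] [0.07   0.1702] 82.06 [0.0098 0.0118 0.0137]
bench -0.00045738360338665185
```

```bash
cat >> h.py <<'E'
GY=np.radians(-15.0); RY=np.radians(-8.2)
S=np.array([.5887,.2174,.080]); Y=np.array([.4455,-.1084,.036])
gx=np.array([np.cos(GY),np.sin(GY),0]); gy=np.array([-np.sin(GY),np.cos(GY),0])
def g(x,y,z=0): return S+x*gx+y*gy+np.array([0,0,z-.011])
E
python3 - <<'E'
from h import *
t=Y-[0,0,.011]
move_to(t+[0,0,.1],down(RY)); move_l(t,.08); close()
s=state();print(s['finger_gap'],s['finger_force'],s['ft_force'],s['ee_pos'])
move_l(t+[0,0,.12],.12)
s=state();print(s['finger_gap'],s['ft_force'])
move_to(g(0,-.095,.05),down(GY)); move_l(g(0,-.095),.1)
im=snap('wrist','w_in');print(state()['time'],state()['ee_pos']-g(0,-.095))
cv2.imwrite('pics/wc.png',im['frame'][60:420,120:560])
W=cloud(im).reshape(-1,3);W=W[np.isfinite(W[:,2])]-S
L=np.c_[W@gx,W@gy,W[:,2]]
L=L[(abs(L[:,0])<.03)&(L[:,2]>-.005)&(L[:,2]<.02)]
for a in np.arange(-.13,0,.01):
    q=L[(L[:,1]>a)&(L[:,1]<a+.01)]
    if len(q)>5:print(round(a,3),len(q),np.round([q[:,0].min(),q[:,0].max(),np.percentile(q[:,2],97)],4))
E
```

```text
0.030493745560191764 29.999525101447944 [-4.26942595  0.26084075  2.57732971] [ 0.44494321 -0.10830666  0.02499189]
0.030789429516447354 [ 0.14258617  0.51426697 -1.75065544]
17.6 [ 0.00047713 -0.00012571  0.000911  ]
-0.13 16 [-0.0091  0.0096  0.0148]
-0.12 154 [-0.0095  0.0105  0.0163]
-0.11 206 [-0.015   0.0162  0.014 ]
-0.1 1613 [-0.0149  0.016   0.0167]
-0.09 2619 [-0.0253  0.0262  0.0188]
-0.08 1972 [-0.0154  0.0165  0.0162]
-0.06 111 [-0.006   0.0055  0.006 ]
-0.05 899 [-0.0086  0.008   0.0087]
-0.04 1027 [-0.0085  0.0084  0.0086]
-0.03 1107 [-0.0087  0.0083  0.0087]
-0.02 1147 [-0.0085  0.0081  0.0086]
-0.01 2980 [-0.0261  0.0252  0.0192]
```

View pics/wc.png

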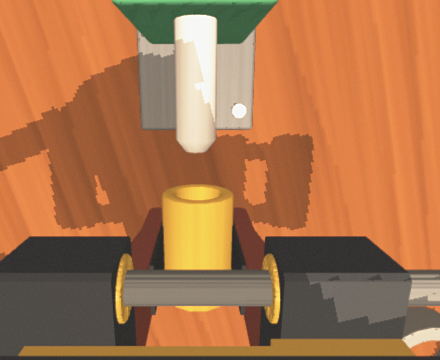

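The sleeve and pin are in line to within 0.7 mm in x and 0.2 mm in z. I'll insert in small steps and watch the force.

Run:
```python
from h import *
x=-.0006
move_l(g(x,-.072),.06); f0=np.array(state()['ft_force'])
for y in np.r_[np.arange(-.068,-.0255,.003),-.025,-.024,-.023]:
    move_l(g(x,y),.04); s=state(); f=np.array(s['ft_force'])-f0; e=np.array(s['ee_pos'])-g(0,0)
    print(round(y,4),'f',np.round([f@gx,f@gy,f[2]],1),'y',np.round(e@gy,4),'t',round(s['time'],1))
    if f@gy<-10: break
hold(.15)
im=snap('wrist','w_home')
W=cloud(im).reshape(-1,3);W=W[np.isfinite(W[:,2])]-S
L=np.c_[W@gx,W@gy,W[:,2]]; L=L[(abs(L[:,0])<.02)&(L[:,2]>.0115)&(L[:,2]<.02)]
print('front edge of sleeve', np.histogram(L[:,1],np.arange(-.1,.005,.005)))
cv2.imwrite('pics/wh.png',im['frame'][60:420,120:560])
```

```text
-0.068 f [-0.1  0.1  1.2] y -0.0679 t 18.4
-0.065 f [ 1.2  0.9 -0.1] y -0.0649 t 18.6
-0.062 f [-0.7  0.8  0.4] y -0.0618 t 18.9
-0.059 f [ 0.4 -0.3 -0.6] y -0.0588 t 19.1
-0.056 f [ 0.1 -0.1 -0.6] y -0.0558 t 19.4
-0.053 f [-0.6  0.7 -0.6] y -0.0529 t 19.6
-0.05 f [-0.4 -0.3  0.6] y -0.0498 t 19.9
-0.047 f [0.4 0.6 0.3] y -0.0468 t 20.1
-0.044 f [-0.  -0.6  1.3] y -0.0438 t 20.4
-0.041 f [-0.7  0.5  0.9] y -0.0408 t 20.6
-0.038 f [-0.9 -0.6  1.3] y -0.0378 t 20.9
-0.035 f [-0.8  0.1  1.1] y -0.0348 t 21.1
-0.032 f [0.5 0.3 0.1] y -0.0319 t 21.4
-0.029 f [0.1 0.3 0.9] y -0.0288 t 21.6
-0.026 f [0.  0.5 0.1] y -0.0258 t 21.9
-0.025 f [-0.1 -0.7  1.1] y -0.025 t 22.1
-0.024 f [-2.2 -4.9  1. ] y -0.0249 t 22.4
-0.023 f [-0.9 -8.4  2.9] y -0.0249 t 22.6
front edge of sleeve (array([  0,   0,   0,   0,   0,   0,   0,   0,   0,   4, 167,   0,   0,
        28, 507, 585, 655, 705, 584, 234]), array([-1.00000000e-01, -9.50000000e-02, -9.00000000e-02, -8.50000000e-02,
       -8.00000000e-02, -7.50000000e-02, -7.00000000e-02, -6.50000000e-02,
       -6.00000000e-02, -5.50000000e-02, -5.00000000e-02, -4.50000000e-02,
       -4.00000000e-02, -3.50000000e-02, -3.00000000e-02, -2.50000000e-02,
       -2.00000000e-02, -1.50000000e-02, -1.00000000e-02, -5.00000000e-03,
        8.32667268e-17]))
```

View pics/wh.png

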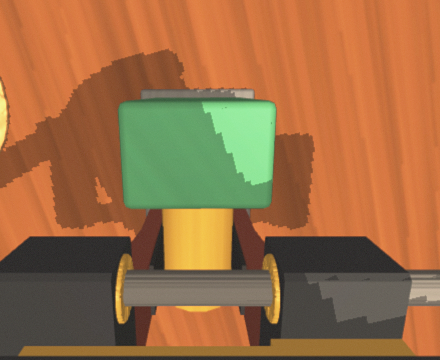

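It went fully home: the force rises at y = -0.025 and the sleeve sits against the block. It goes in the green tray, with the fingers along the tray's diagonal so they can open inside it.

Run:
```python
from h import *
x=-.0006
move_l(g(x,-.105),.08); move_l(g(x,-.105,.1),.15)
s=state();print(s['finger_gap'],s['time'])
T=np.array([.6117,-.3182,0]); q=down(np.radians(45.4))
move_to(T+[0,0,.15],q); move_l(T+[0,0,.015],.1)
print(state()['ft_force']); gripper_open(); hold(.2)
move_l(T+[0,0,.15],.12)
move_to([.35,-.45,.25],down(-.5))
hold(.3)
a=snap('top','t3')['frame'];snap('scene','s3');print(state()['time'],state()['ft_force'])
cv2.imwrite('pics/f.png',np.hstack([cv2.resize(a,(400,300)),cv2.resize(cv2.imread('pics/s3.png'),(400,300))]))
```

```text
0.030607843572537784 24.825
[ 0.14020179 -0.43037726 -2.39580911]
31.9833 [0.08438743 0.78254985 0.34293422]
```

View pics/f.png

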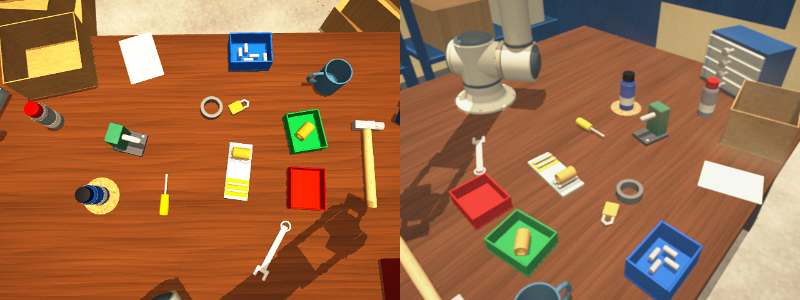

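The sleeve lies in the green tray (305,131), the can stands on the mat (98,194), the other sleeve is still in its grey slot (241,153), and the bystanders haven't moved.

```bash
python3 -c "from bench import *; print(job_done())"
```

```text
the job is handed in; nothing more can be done
None
```

I handed the job in at about 32 s of the 64 s: the blue can stands upright on the cork mat, the yellow-slot sleeve went fully home on the pin and now lies in the green tray, and the other sleeve and the bystanders are where they started.

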